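Post two mailing tubes in the outgoing holder

ROBOT

A 6-joint arm with a two-finger parallel gripper is mounted at the origin on the work surface. World frame = base frame: x ahead of the robot, y to its left, z up, the work surface at z = 0. Lengths are in m, angles in rad, forces in N, time in s.
With the tool pointing down it reaches from about 0.25 to 0.725 m from the base axis. Payload 4 kg.
Tool frame: the origin (TCP) lies on the centre line of the jaws, within the pads' length; the fingertips stand 17 mm ahead of it and the grasp point (between the pads) lies 2 mm behind it; z points along the fingers, y is the line along which they close (so a half turn about z gives the same grasp; the last joint's range is limited). The gripper opens to 85 mm and grips with 20 to 120 N. Pads are 22 mm wide; open, the fingers measure 114 mm over their backs; the gripper's body (76 mm by 85 mm) begins 54 mm behind the grasp point. The pads swing forward as they close: fully open they stand 13 mm farther back than shut.
Start: joints at [-1.165, 0.241, 0.005, 1.335, 0, 1.571], TCP at [0.197, -0.459, 0.215] pointing down, gripper open.
Joint ranges: [-2.72, 2.72], [-1.05, 1.87], [-1.09, 1.28], [-1.99, 2.15], [-1.42, 1.44], [-3.14, 3.14]. Speed limits (rad/s): [2.79, 2.79, 3.14, 3.14, 3.14, 3.14].

INTERFACE

Orientations are given as a unit quaternion [x, y, z, w].
In Python, from workcell import bot, camera, get_calibration gives the robot as it stands.
- The arm moves only by the tool apply_moves, never from a script. Its argument "steps" is a list of rows, each a list of 3 entries, a list of its own where there are three numbers: the shift along the tool's x, y, z as a fraction of full scale, then the turn, a rotation vector about the tool's x, y, z as a fraction of full scale, then the opening, from 0 (shut) to 1 (fully open). A call has exactly 8 rows; each row shifts and turns the commanded pose from where the row before left it, along the tool's axes as they then stand; what a row does not reach is not made up. Full scale, the value 1, is 20 cm for a shift and pi rad for a turn. A row lasts 1/12 s, in which the tool goes at most 41.7 mm and 7.16 degrees, less where a joint would pass 70% of its speed; a pose out of reach is approached as far as the arm can. A call with a number of a shift or a turn outside -1 to 1 is refused whole. A call with a gripper value outside its range is refused whole. The fingers move at their own pace and stop on an object; the grip force is fixed at half the most. Time passes only in rows, so rows that do not move let the fingers close, or fill a call up. It gives the time, the measured TCP pose, the force, the opening and the grip force at its end, in the units of the state.
- bot.get_obs(): the state, without advancing time (a new reading comes with each control period).
- camera(name): name is "scene" or "top"; returns (picture, depth): 400x640x3 uint8, red, green, blue; 400x640 float32, m along the optical axis (not along the pixel's ray), 0 where there is no reading.
- get_calibration(name): a dict with "fov_y" (degrees; the focal length in pixels is half the picture's height over the tangent of half this angle, whatever the lens; pixels are square), "cx", "cy" (the principal point, pixels), "rvec" (rotation vector, rad) and "tvec" (3), from world to camera coordinates, as OpenCV has them. Camera axes: x right, y down, z forward; pixel columns grow to the right and rows downward; lengths in m; the calibration is good to about 2 mm. A picture is of the moment at which its call begins. get_calibration takes no time and is no camera call.
- bot.job_done(): hands the job in; it is judged then, once.
The state is a dict: "clock": time; "joint_pos": joint angles; "joint_vel": joint speeds; "tau": joint torques, N m; "eef_pos": TCP position; "tool_rot": TCP orientation; "ft_force": force on the tool from outside, world axes, zero at the start; "ft_torque": the same for the moment, N m; "grip_width": finger opening in m; "grasp_force": force on a finger pad.
Only numpy, scipy, OpenCV 4.12 (cv2) and the standard library are available. Lean on these libraries where they do the work, as an engineer would, in place of code of your own. Each camera call takes 0.05 s, during which the arm holds its last target. There are 200 camera calls.

TASK

At this apartment mail counter, the two mailing tubes with red end caps are ready for collection: stand each one, end down, in its own well of the black two-well holder with the red rims, all the way to the bottom. Leave the blue-capped tube standing where it is, as it is still waiting for its addressee.

Things in the scene. Friction and masses are not known exactly. Their poses are not given: they have to be found in the camera images.
- tube_a_mid (a point): Cardboard mailing tube, plain brown with red plastic caps on both ends and a small white label, standing upright on the counter at the start. Solid, round, 38 mm across (caps 39 mm), 150 mm tall, about 80 g. This point is its centre, on the axis, 75 mm above its bottom end; z points along the tube, up at the start. One of the two to be posted.
- tube_b_mid (a point): Cardboard mailing tube, plain brown with red plastic caps on both ends and a small white label, standing upright on the counter at the start. Solid, round, 38 mm across (caps 39 mm), 150 mm tall, about 80 g. This point is its centre, on the axis, 75 mm above its bottom end; z points along the tube, up at the start. The other one to be posted.
- tube_c_mid (a point): Cardboard mailing tube, plain brown with blue plastic caps on both ends and a small white label, standing upright on the counter at the start. Solid, round, 38 mm across (caps 39 mm), 150 mm tall, about 80 g. This point is its centre, on the axis, 75 mm above its bottom end; z points along the tube, up at the start. Not to be moved or tipped.
- holder: Black steel holder with two red-rimmed square wells, fixed. Base plate 90 (x) by 200 (y) by 8 mm. Origin: centre of its underside, on the counter; z up. Wells in a row along y, centred at y = +55 and -55 mm, each 58 mm square inside, 5 mm walls along x and y, open on top, floor 8 mm and rim 88 mm above the counter; a seated tube stands out 70 mm. Either tube may go in either well.

How it is judged:
At the end, for the whole second after the job is handed in: Each red-capped tube rests in a well of the holder: centre within 20 mm of a well's axis in holder x and y, 60 to 98 mm above the counter (83 when seated), within 0.3 rad of upright, at rest. The blue-capped tube is within 30 mm of its start and 0.2 rad of upright (x of tube_a_mid in the frame of holder between -0.02 and 0.02 m and (y of tube_a_mid in the frame of holder between 0.035 and 0.075 m or y of tube_a_mid in the frame of holder between -0.075 and -0.035 m) and z of tube_a_mid in the frame of holder between 0.06 and 0.098 m and angle between the z axis of each of tube_a_mid, tube_b_mid and the z axis of holder, either way round below 0.3 rad and linear speed of each of tube_a, tube_b below 0.02 m/s and x of tube_b_mid in the frame of holder between -0.02 and 0.02 m and (y of tube_b_mid in the frame of holder between 0.035 and 0.075 m or y of tube_b_mid in the frame of holder between -0.075 and -0.035 m) and z of tube_b_mid in the frame of holder between 0.06 and 0.098 m and distance of tube_c_mid from where it was at the start of the episode below 0.03 m and angle between tube_c_mid's own z axis and vertical below 0.2 rad); the robot touches nothing.
It fails at once if the blue-capped tube is shifted more than 30 mm or tipped more than 0.3 rad (distance of tube_c_mid from where it was at the start of the episode above 0.03 m or angle between tube_c_mid's own z axis and vertical above 0.3 rad).
It also fails if it takes over 64 s, if anything falls off the work surface, if the arm or the gripper's body presses on something with over 40 N, if the wrist force passes 120 N, or if a joint passes its speed limit or range.

## Working session

There is one attempt and no reset: what is moved stays moved. The work goes in short steps, Python scripts to look and compute and a tool call to move; the robot and the scene stay as the last step left them, time stands still between calls to the robot, and variables do not carry over. Pictures are saved under pics/ and viewed, at most 10 in all, crops included, and the job is handed in when it is done.

Besides the shell and the picture viewer there is one more tool, called after "Request:" as name(argument=value, ...), one argument or row to a line, values as JSON. apply_moves: Moves the arm, as the interface text tells. Its arguments: {"type":"object","properties":{"steps":{"type":"array"}},"required":["steps"]}

```bash
mkdir -p pics; cat > h.py <<'E'
import numpy as np, cv2
from workcell import bot, camera, get_calibration
def grab(n,save=None):
    p,d=camera(n); c=get_calibration(n)
    if save: cv2.imwrite(save,cv2.cvtColor(p,cv2.COLOR_RGB2BGR))
    return p,d,c
def cloud(d,c):
    f=d.shape[0]/2/np.tan(np.radians(c['fov_y'])/2)
    v,u=np.mgrid[:d.shape[0],:d.shape[1]]
    P=np.stack([(u-c['cx'])/f*d,(v-c['cy'])/f*d,d],-1)
    R=cv2.Rodrigues(np.array(c['rvec'],float))[0]
    return (P-np.array(c['tvec']).ravel())@R
E
python3 - <<'E'
from h import *
for n in('scene','top'):
    p,d,c=grab(n,f'pics/{n}0.png'); print(n,c,(d>0).mean())
    np.savez(f'{n}0.npz',p=p,d=d)
print(bot.get_obs())
E
```

```text
scene {'fov_y': 52.99157983921555, 'cx': 321.7736569175743, 'cy': 195.49529983413882, 'rvec': array([ 1.67987676,  2.15199393, -0.59616348]), 'tvec': array([ 0.16738051, -0.37252394,  1.28760545])} 0.9958125
top {'fov_y': 57.384992806699834, 'cx': 325.3311918094146, 'cy': 199.04947049102194, 'rvec': array([ 2.13186288, -2.11510281,  0.18300402]), 'tvec': array([-0.0505796 ,  0.52419372,  0.77961206])} 0.99601953125
{'clock': 0.1, 'joint_pos': array([-1.16498350e+00,  2.41353676e-01,  3.84249046e-03,  1.33521258e+00,
        2.40343045e-05,  1.57077059e+00]), 'joint_vel': array([-0.00121976, -0.00230275,  0.00127011,  0.00012393, -0.00139663,
       -0.00026596]), 'tau': array([-1.45875415e-04, -3.73137939e+01,  2.53009754e+01,  1.08701427e-02,
        2.15095845e-06,  1.40768242e-05]), 'eef_pos': array([ 0.19714862, -0.45882628,  0.21378773]), 'tool_rot': array([ 9.79481979e-01,  2.01529463e-01, -1.82422666e-04, -9.46371034e-04]), 'ft_force': array([ 0.79025822,  0.11444515, -0.14283519]), 'ft_torque': array([-0.01108398,  0.00759425, -0.02103176]), 'grasp_force': 0.0, 'grip_width': 0.0851306666789494}
```

View pics/scene0.png

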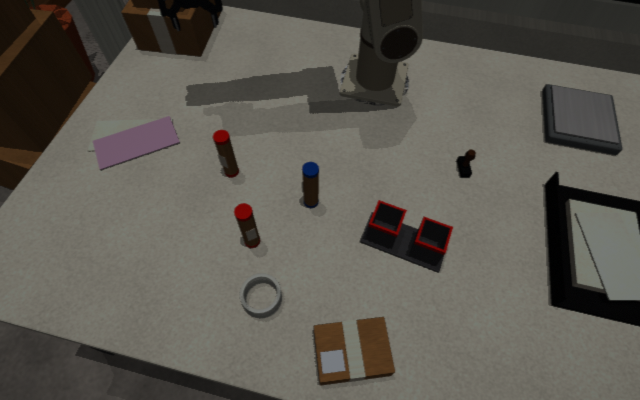

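View pics/top0.png

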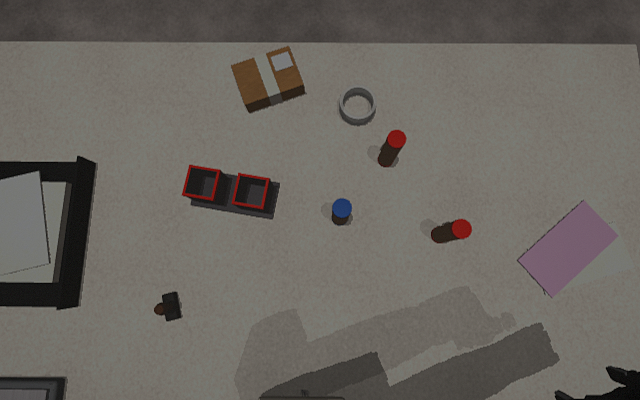

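The scene view shows red caps at about (222,135) and (244,211), the blue cap at (311,169), and the wells at (388,217) and (434,234). The top view shows red caps at (397,139) and (461,229), blue at (342,209), and the wells at (203,182) and (252,190).

```bash
python3 - <<'E'
from h import *
for n in('scene','top'):
    z=np.load(f'{n}0.npz'); c=get_calibration(n); P=cloud(z['d'],c)
    hsv=cv2.cvtColor(z['p'],cv2.COLOR_RGB2HSV); h,s,v=cv2.split(hsv)
    red=((h<8)|(h>172))&(s>180)&(v>60); blue=(h>105)&(h<130)&(s>150)&(v>50)
    for nm,m in(('red',red),('blue',blue)):
        k,l,st,_=cv2.connectedComponentsWithStats(m.astype(np.uint8))
        for i in range(1,k):
            if st[i,4]<40: continue
            q=P[l==i]; zt=np.percentile(q[:,2],90); t=q[abs(q[:,2]-zt)<.006]
            if zt<.03: continue
            r=cv2.minAreaRect((t[:,:2]*1000).astype(np.float32))
            (cx,cy),rr=cv2.minEnclosingCircle((t[:,:2]*1000).astype(np.float32))
            print(n,nm,st[i],'ztop %.3f'%zt,'rect',np.round(r[0],1),np.round(r[1],1),'%.1f'%r[2],'circ %.1f %.1f %.1f'%(cx,cy,rr),'mean',t.mean(0).round(4))
E
```

```text
scene red [213 130  16  12 154] ztop 0.152 rect [ 451.6 -314.1] [35.2 35.8] 23.2 circ 451.7 -314.5 19.2 mean [ 0.4524 -0.3131  0.1504]
scene red [369 201  37  34 235] ztop 0.090 rect [537.1 114. ] [69.  70.1] 80.8 circ 537.7 114.8 46.5 mean [0.5428 0.1146 0.0886]
scene red [235 204  17  15 213] ztop 0.152 rect [ 634.7 -191.5] [37.1 34.2] 20.9 circ 635.5 -192.5 19.2 mean [ 0.6357 -0.1914  0.1505]
scene red [415 217  38  36 256] ztop 0.090 rect [555.3 222.3] [69.2 70.7] 81.4 circ 555.0 222.7 47.8 mean [0.5596 0.2221 0.0885]
scene blue [303 162  16  14 169] ztop 0.152 rect [491.9 -80.3] [35.4 35.6] 78.2 circ 491.7 -80.5 19.1 mean [ 0.4924 -0.0807  0.1505]
top red [387 130  19  18 256] ztop 0.150 rect [ 632.6 -191.3] [34.8 36.7] 46.2 circ 632.4 -191.2 19.4 mean [ 0.6323 -0.1907  0.1488]
top red [182 165  38  36 288] ztop 0.089 rect [552.5 224.2] [70. 69.] 80.4 circ 552.1 224.9 47.7 mean [0.551  0.2241 0.0874]
top red [232 173  37  37 293] ztop 0.089 rect [534.2 116.2] [70.4 69.4] 80.4 circ 534.1 116.5 47.9 mean [0.5334 0.1162 0.0874]
top red [452 219  19  19 288] ztop 0.150 rect [ 450.8 -312. ] [35.4 36.8] 2.3 circ 450.0 -312.3 18.8 mean [ 0.4501 -0.3121  0.1486]
top blue [333 199  18  19 278] ztop 0.151 rect [488.5 -79.4] [33.7 36.4] 89.7 circ 488.9 -79.5 18.9 mean [ 0.4886 -0.0794  0.149 ]
```

Both views agree: the tubes are at A (0.451,-0.313), B (0.634,-0.191) and C (0.490,-0.080), with tops at 0.15. The wells are at W1 (0.536,0.115) and W2 (0.554,0.2235), with rims at 0.089 and 110 mm apart, as specified. First I'll turn the tool so its x is world y and its y is world x.

Request:
apply_moves(
  steps=[
    [[0, 0, -0.01], [0, 0, -0.0385], 1],
    [[0, 0, -0.01], [0, 0, -0.0385], 1],
    [[0, 0, -0.01], [0, 0, -0.0385], 1],
    [[0, 0, -0.01], [0, 0, -0.0385], 1],
    [[0, 0, -0.01], [0, 0, -0.0385], 1],
    [[0, 0, -0.01], [0, 0, -0.0385], 1],
    [[0, 0, -0.01], [0, 0, -0.0385], 1],
    [[0, 0, -0.01], [0, 0, -0.0385], 1],
  ],
)

```text
clock: 0.77
eef_pos: [0.1972, -0.459, 0.2302]
tool_rot: [0.771, 0.636, 0.0, -0.001]
ft_force: [0.4, 0.3, 0.2]
grip_width: 0.0853
grasp_force: 0.0
```

Request:
apply_moves(
  steps=[
    [[0, 0, 0], [0, 0, -0.031], 1],
    [[0, 0, 0], [0, 0, -0.031], 1],
    [[0.1, 0.17, 0], [0, 0, 0], 1],
    [[0.1, 0.17, 0], [0, 0, 0], 1],
    [[0.1, 0.17, 0], [0, 0, 0], 1],
    [[0.1, 0.17, 0], [0, 0, 0], 1],
    [[0.1, 0.17, 0], [0, 0, 0], 1],
    [[0, 0, 0], [0, 0, 0], 1],
  ],
)

```text
clock: 1.43
eef_pos: [0.3727, -0.3561, 0.2299]
tool_rot: [0.705, 0.709, 0.001, -0.0]
ft_force: [-0.7, -0.3, -0.7]
grip_width: 0.0856
grasp_force: 0.0
```

Request:
apply_moves(
  steps=[
    [[0.07, 0.13, 0], [0, 0, 0], 1],
    [[0.07, 0.13, 0], [0, 0, 0], 1],
    [[0.07, 0.13, 0], [0, 0, 0], 1],
    [[0, 0, 0], [0, 0, 0], 1],
    [[0, 0, 0], [0, 0, 0], 1],
    [[0, 0, 0], [0, 0, 0], 1],
    [[0, 0, 0], [0, 0, 0], 1],
    [[0, 0, 0], [0, 0, 0], 1],
  ],
)

```text
clock: 2.1
eef_pos: [0.4447, -0.3187, 0.2307]
tool_rot: [0.709, 0.706, -0.0, -0.0]
ft_force: [-0.6, -0.2, 0.6]
grip_width: 0.0855
grasp_force: 0.0
```

Request:
apply_moves(
  steps=[
    [[0.03, 0.03, 0], [0, 0, 0], 1],
    [[0, 0, 0.09], [0, 0, 0], 1],
    [[0, 0, 0.09], [0, 0, 0], 1],
    [[0, 0, 0.09], [0, 0, 0], 1],
    [[0, 0, 0.09], [0, 0, 0], 1],
    [[0, 0, 0.09], [0, 0, 0], 1],
    [[0, 0, 0.09], [0, 0, 0], 1],
    [[0, 0, 0], [0, 0, 0], 1],
  ],
)

```text
clock: 2.77
eef_pos: [0.4493, -0.3105, 0.119]
tool_rot: [0.708, 0.706, -0.001, -0.003]
ft_force: [-0.5, 0.6, -1.8]
grip_width: 0.0851
grasp_force: 0.0
```

Request:
apply_moves(
  steps=[
    [[0, 0, 0], [0, 0, 0], 1],
    [[0, 0, 0], [0, 0, 0], 0],
    [[0, 0, 0], [0, 0, 0], 0],
    [[0, 0, 0], [0, 0, 0], 0],
    [[0, 0, 0], [0, 0, 0], 0],
    [[0, 0, 0], [0, 0, 0], 0],
    [[0, 0, 0], [0, 0, 0], 0],
    [[0, 0, 0], [0, 0, 0], 0],
  ],
)

```text
clock: 3.43
eef_pos: [0.4525, -0.3127, 0.1241]
tool_rot: [0.708, 0.706, 0.0, 0.001]
ft_force: [0.0, 0.8, 5.6]
grip_width: 0.0352
grasp_force: 59.4
```

Request:
apply_moves(
  steps=[
    [[0, 0, -0.05], [0, 0, 0], 0],
    [[0, 0, -0.1], [0, 0, 0], 0],
    [[0, 0, -0.15], [0, 0, 0], 0],
    [[0, 0, -0.15], [0, 0, 0], 0],
    [[0, 0, -0.15], [0, 0, 0], 0],
    [[0, 0, -0.15], [0, 0, 0], 0],
    [[0, 0, -0.15], [0, 0, 0], 0],
    [[0, 0, -0.05], [0, 0, 0], 0],
  ],
)

```text
clock: 4.1
eef_pos: [0.4528, -0.3127, 0.3182]
tool_rot: [0.708, 0.706, 0.001, 0.004]
ft_force: [0.5, 0.1, -0.1]
grip_width: 0.0351
grasp_force: 60.0
```

Request:
apply_moves(
  steps=[
    [[0.08, -0.02, 0], [0, 0, 0], 0],
    [[0.15, -0.045, 0], [0, 0, 0], 0],
    [[0.18, -0.045, 0], [0, 0, 0], 0],
    [[0.18, -0.045, 0], [0, 0, 0], 0],
    [[0.18, -0.045, 0], [0, 0, 0], 0],
    [[0.18, -0.045, 0], [0, 0, 0], 0],
    [[0.18, -0.045, 0], [0, 0, 0], 0],
    [[0.18, 0, 0], [0, 0, 0], 0],
  ],
)

```text
clock: 4.77
eef_pos: [0.3924, -0.0484, 0.3134]
tool_rot: [0.708, 0.706, -0.0, -0.0]
ft_force: [0.9, -0.6, -0.6]
grip_width: 0.0348
grasp_force: 60.1
```

Request:
apply_moves(
  steps=[
    [[0.17, 0.1, 0], [0, 0, 0], 0],
    [[0.17, 0.1, 0], [0, 0, 0], 0],
    [[0.17, 0.1, 0], [0, 0, 0], 0],
    [[0.17, 0.1, 0], [0, 0, 0], 0],
    [[0.17, 0.1, 0], [0, 0, 0], 0],
    [[0.17, 0.1, 0], [0, 0, 0], 0],
    [[0.17, 0.1, 0], [0, 0, 0], 0],
    [[0.17, 0.1, 0], [0, 0, 0], 0],
  ],
)

```text
clock: 5.43
eef_pos: [0.5554, 0.2235, 0.3129]
tool_rot: [0.708, 0.706, -0.0, -0.0]
ft_force: [0.8, 0.6, -0.2]
grip_width: 0.035
grasp_force: 60.2
```

Request:
apply_moves(
  steps=[
    [[0, 0, 0], [0, 0, 0], 0],
    [[0, 0, 0], [0, 0, 0], 0],
    [[0, 0, 0.05], [0, 0, 0], 0],
    [[0, 0, 0.05], [0, 0, 0], 0],
    [[0, 0, 0.05], [0, 0, 0], 0],
    [[0, 0, 0.05], [0, 0, 0], 0],
    [[0, 0, 0], [0, 0, 0], 0],
    [[0, 0, 0], [0, 0, 0], 0],
  ],
)

```text
clock: 6.1
eef_pos: [0.5543, 0.2204, 0.2733]
tool_rot: [0.708, 0.706, -0.0, -0.0]
ft_force: [-0.4, -0.1, -0.8]
grip_width: 0.0349
grasp_force: 60.3
```

```bash
python3 - <<'E'
from h import *
for n in('scene','top'):
    p,d,c=grab(n); P=cloud(d,c)
    np.savez(f'{n}1.npz',p=p,d=d)
    im=cv2.cvtColor(p,cv2.COLOR_RGB2BGR)
    a=im[120:300,330:510] if n=='scene' else im[100:280,120:300]
    cv2.imwrite(f'pics/{n}1.png',cv2.resize(a,None,fx=2.2,fy=2.2)) 
a=cv2.imread('pics/scene1.png');b=cv2.imread('pics/top1.png');cv2.imwrite('pics/both1.png',np.hstack([a,b]))
o=bot.get_obs(); print(o['eef_pos'],o['tool_rot'],o['joint_pos'])
# tube body points in scene: between z .09 and .22, near TCP
for n in('scene','top'):
    z=np.load(f'{n}1.npz');P=cloud(z['d'],get_calibration(n)); m=(np.hypot(P[...,0]-.554,P[...,1]-.2235)<.045)
    for a in np.arange(.1,.28,.02):
        q=P[m&(abs(P[...,2]-a)<.01)]
        if len(q)>5: print(n,'%.2f'%a,len(q),q.min(0)[:2].round(4),q.max(0)[:2].round(4))
E
```

```text
[0.55519001 0.22104672 0.27412242] [7.08327481e-01 7.05883434e-01 7.86155674e-04 3.73586882e-04] [ 3.78943415e-01  4.29494154e-01  4.25725791e-01  1.56528847e+00
 -6.76846807e-05  1.95319609e+00]
scene 0.10 37 [0.5212 0.1845] [0.5942 0.2612]
scene 0.16 103 [0.5465 0.1985] [0.5746 0.2356]
scene 0.18 89 [0.5546 0.1985] [0.574  0.2347]
scene 0.20 99 [0.5518 0.1989] [0.5772 0.2348]
scene 0.22 110 [0.5501 0.1993] [0.5764 0.2349]
scene 0.24 126 [0.5511 0.1986] [0.5769 0.2348]
scene 0.26 129 [0.5539 0.1985] [0.5758 0.2352]
top 0.10 10 [0.5192 0.1871] [0.5816 0.2554]
top 0.16 82 [0.5325 0.1998] [0.5669 0.2309]
top 0.18 94 [0.533  0.2006] [0.5657 0.2292]
top 0.20 103 [0.5335 0.2003] [0.5699 0.2288]
top 0.22 115 [0.5337 0.2003] [0.57  0.227]
top 0.24 114 [0.534  0.2003] [0.5701 0.228 ]
top 0.26 128 [0.5339 0.2004] [0.5677 0.2263]
```

View pics/both1.png

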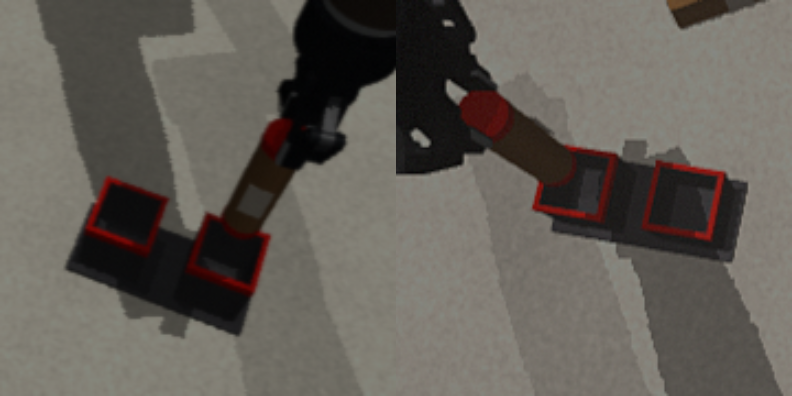

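Left crop: the tube hangs upright over the right-hand well, at about (250,210). Right crop: the same well, with the tube bottom at (560,180). The tube is at about (0.5545,0.2185) against the well at (0.554,0.2235), so I'll shift +4 mm in y and go down.

Request:
apply_moves(
  steps=[
    [[0.02, 0, 0], [0, 0, 0], 0],
    [[0, 0, 0.05], [0, 0, 0], 0],
    [[0, 0, 0.09], [0, 0, 0], 0],
    [[0, 0, 0.09], [0, 0, 0], 0],
    [[0, 0, 0.09], [0, 0, 0], 0],
    [[0, 0, 0.09], [0, 0, 0], 0],
    [[0, 0, 0.09], [0, 0, 0], 0],
    [[0, 0, 0], [0, 0, 0], 0],
  ],
)

```text
clock: 6.87
eef_pos: [0.5531, 0.2251, 0.1692]
tool_rot: [0.708, 0.706, -0.003, -0.001]
ft_force: [-0.4, -0.3, -1.7]
grip_width: 0.0348
grasp_force: 60.3
```

Request:
apply_moves(
  steps=[
    [[0, 0, 0.05], [0, 0, 0], 0],
    [[0, 0, 0.05], [0, 0, 0], 0],
    [[0, 0, 0.05], [0, 0, 0], 0],
    [[0, 0, 0.04], [0, 0, 0], 0],
    [[0, 0, 0], [0, 0, 0], 0],
    [[0, 0, 0], [0, 0, 0], 0],
    [[0, 0, 0], [0, 0, 0], 0],
    [[0, 0, 0], [0, 0, 0], 0],
  ],
)

```text
clock: 7.53
eef_pos: [0.5556, 0.2258, 0.1353]
tool_rot: [0.708, 0.706, 0.001, 0.0]
ft_force: [-0.1, 0.3, -1.1]
grip_width: 0.0347
grasp_force: 60.3
```

Request:
apply_moves(
  steps=[
    [[0, 0, 0], [0, 0, 0], 1],
    [[0, 0, 0], [0, 0, 0], 1],
    [[0, 0, 0], [0, 0, 0], 1],
    [[0, 0, 0], [0, 0, 0], 1],
    [[0, 0, 0], [0, 0, 0], 1],
    [[0, 0, 0], [0, 0, 0], 1],
    [[0, 0, 0], [0, 0, 0], 1],
    [[0, 0, 0], [0, 0, 0], 1],
  ],
)

```text
clock: 8.2
eef_pos: [0.5551, 0.2257, 0.1346]
tool_rot: [0.708, 0.706, -0.0, -0.0]
ft_force: [0.0, 0.5, -1.1]
grip_width: 0.0856
grasp_force: 0.0
```

Request:
apply_moves(
  steps=[
    [[0, 0, -0.05], [0, 0, 0], 1],
    [[0, 0, -0.1], [0, 0, 0], 1],
    [[0, 0, -0.1], [0, 0, 0], 1],
    [[0, 0, -0.1], [0, 0, 0], 1],
    [[0, 0, -0.1], [0, 0, 0], 1],
    [[0, 0, -0.1], [0, 0, 0], 1],
    [[0, 0, -0.1], [0, 0, 0], 1],
    [[0, 0, 0], [0, 0, 0], 1],
  ],
)

```text
clock: 8.87
eef_pos: [0.5571, 0.2264, 0.2704]
tool_rot: [0.708, 0.706, 0.004, 0.002]
ft_force: [0.3, -0.2, 0.1]
grip_width: 0.0856
grasp_force: 0.0
```

Request:
apply_moves(
  steps=[
    [[-0.19, 0.035, 0], [0, 0, 0], 1],
    [[-0.19, 0.035, 0], [0, 0, 0], 1],
    [[-0.19, 0.035, 0], [0, 0, 0], 1],
    [[-0.19, 0.035, 0], [0, 0, 0], 1],
    [[-0.19, 0.035, 0], [0, 0, 0], 1],
    [[-0.19, 0.035, 0], [0, 0, 0], 1],
    [[-0.19, 0.035, 0], [0, 0, 0], 1],
    [[-0.19, 0.035, 0], [0, 0, 0], 1],
  ],
)

```text
clock: 9.53
eef_pos: [0.6102, -0.0803, 0.2647]
tool_rot: [0.708, 0.706, 0.0, -0.0]
ft_force: [1.4, -0.1, -0.1]
grip_width: 0.0854
grasp_force: 0.0
```

Request:
apply_moves(
  steps=[
    [[-0.18, 0.035, 0], [0, 0, 0], 1],
    [[-0.18, 0.035, 0], [0, 0, 0], 1],
    [[-0.18, 0.035, 0], [0, 0, 0], 1],
    [[0, 0, 0.1], [0, 0, 0], 1],
    [[0, 0, 0.1], [0, 0, 0], 1],
    [[0, 0, 0], [0, 0, 0], 1],
    [[0, 0, 0], [0, 0, 0], 1],
    [[0, 0, 0], [0, 0, 0], 1],
  ],
)

```text
clock: 10.2
eef_pos: [0.6313, -0.1862, 0.2256]
tool_rot: [0.708, 0.706, 0.0, 0.0]
ft_force: [0.4, 0.5, 0.4]
grip_width: 0.0856
grasp_force: 0.0
```

```bash
python3 - <<'E'
from h import *
print(bot.get_obs()['eef_pos'])
for n in('scene','top'):
    p,d,c=grab(n); P=cloud(d,c)
    h,s,v=cv2.split(cv2.cvtColor(p,cv2.COLOR_RGB2HSV))
    red=((h<8)|(h>172))&(s>180)&(v>60)&(P[...,2]>.14)&(P[...,2]<.17); blue=(h>105)&(h<130)&(s>150)&(v>50)
    for nm,m in(('red',red),('blue',blue)):
        k,l,st,_=cv2.connectedComponentsWithStats(m.astype(np.uint8))
        for i in range(1,k):
            if st[i,4]<30: continue
            q=P[l==i]; zt=np.percentile(q[:,2],90); t=q[abs(q[:,2]-zt)<.006]
            (cx,cy),rr=cv2.minEnclosingCircle((t[:,:2]*1000).astype(np.float32))
            print(n,nm,st[i],'ztop %.3f'%zt,'circ %.1f %.1f %.1f'%(cx,cy,rr))
E
```

```text
[ 0.63130127 -0.18615601  0.22560904]
scene red [235 204  17  15 190] ztop 0.152 circ 635.7 -191.8 18.8
scene red [434 212  18  16 225] ztop 0.160 circ 555.1 223.6 19.6
scene blue [303 162  15  14 170] ztop 0.152 circ 491.7 -80.7 19.0
top red [179 165  20  20 281] ztop 0.159 circ 552.3 224.8 19.4
top blue [333 199  11  18 130] ztop 0.151 circ 489.2 -76.4 17.9
```

Tube A is seated: its cap top is at 0.159 and it is centred in W2. Next is B.

Request:
apply_moves(
  steps=[
    [[-0.025, 0.015, 0], [0, 0, 0], 1],
    [[0, 0, 0.085], [0, 0, 0], 1],
    [[0, 0, 0.085], [0, 0, 0], 1],
    [[0, 0, 0.085], [0, 0, 0], 1],
    [[0, 0, 0.085], [0, 0, 0], 1],
    [[0, 0, 0.085], [0, 0, 0], 1],
    [[0, 0, 0.085], [0, 0, 0], 1],
    [[0, 0, 0], [0, 0, 0], 1],
  ],
)

```text
clock: 10.97
eef_pos: [0.6324, -0.1909, 0.1193]
tool_rot: [0.708, 0.706, -0.001, -0.002]
ft_force: [-0.3, -0.2, -0.6]
grip_width: 0.0856
grasp_force: 0.0
```

Request:
apply_moves(
  steps=[
    [[0, 0, 0], [0, 0, 0], 1],
    [[0, 0, 0], [0, 0, 0], 0],
    [[0, 0, 0], [0, 0, 0], 0],
    [[0, 0, 0], [0, 0, 0], 0],
    [[0, 0, 0], [0, 0, 0], 0],
    [[0, 0, 0], [0, 0, 0], 0],
    [[0, 0, 0], [0, 0, 0], 0],
    [[0, 0, 0], [0, 0, 0], 0],
  ],
)

```text
clock: 11.63
eef_pos: [0.635, -0.1919, 0.1244]
tool_rot: [0.708, 0.706, 0.001, 0.001]
ft_force: [0.1, -0.3, 5.3]
grip_width: 0.0349
grasp_force: 60.1
```

Request:
apply_moves(
  steps=[
    [[0, 0, -0.05], [0, 0, 0], 0],
    [[0, 0, -0.1], [0, 0, 0], 0],
    [[0, 0, -0.15], [0, 0, 0], 0],
    [[0, 0, -0.15], [0, 0, 0], 0],
    [[0, 0, -0.15], [0, 0, 0], 0],
    [[0, 0, -0.15], [0, 0, 0], 0],
    [[0, 0, -0.1], [0, 0, 0], 0],
    [[0, 0, 0], [0, 0, 0], 0],
  ],
)

```text
clock: 12.3
eef_pos: [0.6356, -0.192, 0.2988]
tool_rot: [0.708, 0.706, 0.002, 0.004]
ft_force: [0.1, 0.2, 0.5]
grip_width: 0.0349
grasp_force: 60.0
```

Request:
apply_moves(
  steps=[
    [[0.19, -0.06, 0], [0, 0, 0], 0],
    [[0.19, -0.06, 0], [0, 0, 0], 0],
    [[0.19, -0.06, 0], [0, 0, 0], 0],
    [[0.19, -0.06, 0], [0, 0, 0], 0],
    [[0.19, -0.06, 0], [0, 0, 0], 0],
    [[0.19, -0.06, 0], [0, 0, 0], 0],
    [[0.19, -0.06, 0], [0, 0, 0], 0],
    [[0.19, -0.06, 0], [0, 0, 0], 0],
  ],
)

```text
clock: 12.97
eef_pos: [0.5372, 0.1142, 0.2915]
tool_rot: [0.708, 0.706, -0.001, -0.001]
ft_force: [2.0, 0.6, -0.9]
grip_width: 0.0351
grasp_force: 60.1
```

Request:
apply_moves(
  steps=[
    [[0, 0, 0], [0, 0, 0], 0],
    [[0, 0, 0], [0, 0, 0], 0],
    [[0, 0, 0.05], [0, 0, 0], 0],
    [[0, 0, 0.05], [0, 0, 0], 0],
    [[0, 0, 0.02], [0, 0, 0], 0],
    [[0, 0, 0], [0, 0, 0], 0],
    [[0, 0, 0], [0, 0, 0], 0],
    [[0, 0, 0], [0, 0, 0], 0],
  ],
)

```text
clock: 13.63
eef_pos: [0.5392, 0.112, 0.2689]
tool_rot: [0.708, 0.706, 0.0, 0.0]
ft_force: [-0.4, -0.3, -0.3]
grip_width: 0.0352
grasp_force: 60.1
```

```bash
python3 - <<'E'
from h import *
print(bot.get_obs()['eef_pos'])
for n in('scene','top'):
    p,d,c=grab(n);P=cloud(d,c); m=(np.hypot(P[...,0]-.5357,P[...,1]-.115)<.045)
    for a in np.arange(.14,.27,.03):
        q=P[m&(abs(P[...,2]-a)<.01)]
        if len(q)>5: print(n,'%.2f'%a,len(q),q.min(0)[:2].round(4),q.max(0)[:2].round(4))
E
```

```text
[0.53922805 0.11203746 0.26889717]
scene 0.14 22 [0.5399 0.0914] [0.5588 0.1297]
scene 0.17 91 [0.5412 0.092 ] [0.5591 0.1286]
scene 0.20 98 [0.5429 0.0921] [0.5615 0.1321]
scene 0.23 120 [0.5398 0.0919] [0.5632 0.1318]
scene 0.26 116 [0.5401 0.092 ] [0.5601 0.1291]
top 0.14 15 [0.5173 0.0932] [0.5421 0.1211]
top 0.17 61 [0.5181 0.0932] [0.5497 0.1214]
top 0.20 62 [0.5183 0.0934] [0.5461 0.124 ]
top 0.23 78 [0.5186 0.0934] [0.5466 0.1222]
top 0.26 83 [0.5188 0.0933] [0.5471 0.1172]
```

Request:
apply_moves(
  steps=[
    [[0.022, -0.015, 0], [0, 0, 0], 0],
    [[0, 0, 0.05], [0, 0, 0], 0],
    [[0, 0, 0.09], [0, 0, 0], 0],
    [[0, 0, 0.09], [0, 0, 0], 0],
    [[0, 0, 0.09], [0, 0, 0], 0],
    [[0, 0, 0.08], [0, 0, 0], 0],
    [[0, 0, 0.08], [0, 0, 0], 0],
    [[0, 0, 0], [0, 0, 0], 0],
  ],
)

```text
clock: 14.4
eef_pos: [0.5335, 0.117, 0.1695]
tool_rot: [0.708, 0.706, -0.003, -0.002]
ft_force: [-1.1, -0.4, -0.9]
grip_width: 0.0349
grasp_force: 60.1
```

Request:
apply_moves(
  steps=[
    [[0, 0, 0.05], [0, 0, 0], 0],
    [[0, 0, 0.05], [0, 0, 0], 0],
    [[0, 0, 0.05], [0, 0, 0], 0],
    [[0, 0, 0.04], [0, 0, 0], 0],
    [[0, 0, 0], [0, 0, 0], 0],
    [[0, 0, 0], [0, 0, 0], 0],
    [[0, 0, 0], [0, 0, 0], 0],
    [[0, 0, 0], [0, 0, 0], 0],
  ],
)

```text
clock: 15.07
eef_pos: [0.5363, 0.1172, 0.1351]
tool_rot: [0.708, 0.706, 0.0, 0.0]
ft_force: [-0.4, 0.3, -1.0]
grip_width: 0.0348
grasp_force: 60.1
```

Request:
apply_moves(
  steps=[
    [[0, 0, 0], [0, 0, 0], 1],
    [[0, 0, 0], [0, 0, 0], 1],
    [[0, 0, 0], [0, 0, 0], 1],
    [[0, 0, 0], [0, 0, 0], 1],
    [[0, 0, 0], [0, 0, 0], 1],
    [[0, 0, 0], [0, 0, 0], 1],
    [[0, 0, 0], [0, 0, 0], 1],
    [[0, 0, 0], [0, 0, 0], 1],
  ],
)

```text
clock: 15.73
eef_pos: [0.5359, 0.1171, 0.1346]
tool_rot: [0.708, 0.706, -0.0, 0.0]
ft_force: [0.9, 0.4, 0.4]
grip_width: 0.0856
grasp_force: 0.0
```

Request:
apply_moves(
  steps=[
    [[0, 0, -0.05], [0, 0, 0], 1],
    [[0, 0, -0.1], [0, 0, 0], 1],
    [[0, 0, -0.1], [0, 0, 0], 1],
    [[0, 0, -0.1], [0, 0, 0], 1],
    [[0, 0, -0.15], [0, 0, 0], 1],
    [[0, 0, -0.15], [0, 0, 0], 1],
    [[0, 0, -0.15], [0, 0, 0], 1],
    [[0, 0, 0], [0, 0, 0], 1],
  ],
)

```text
clock: 16.4
eef_pos: [0.5384, 0.1177, 0.3024]
tool_rot: [0.708, 0.706, 0.005, 0.003]
ft_force: [0.5, -0.4, 1.3]
grip_width: 0.0857
grasp_force: 0.0
```

Request:
apply_moves(
  steps=[
    [[0, -0.15, 0], [0, 0, 0], 1],
    [[0, -0.15, 0], [0, 0, 0], 1],
    [[0, -0.15, 0], [0, 0, 0], 1],
    [[0, -0.15, 0], [0, 0, 0], 1],
    [[0, -0.15, 0], [0, 0, 0], 1],
    [[0, 0, 0], [0, 0, 0], 1],
    [[0, 0, 0], [0, 0, 0], 1],
    [[0, 0, 0], [0, 0, 0], 1],
  ],
)

```text
clock: 17.07
eef_pos: [0.3866, 0.1177, 0.2953]
tool_rot: [0.708, 0.706, 0.001, 0.001]
ft_force: [0.2, -0.9, 0.3]
grip_width: 0.0853
grasp_force: 0.0
```

```bash
python3 - <<'E'
from h import *
for n in('scene','top'):
    p,d,c=grab(n,f'pics/{n}2.png'); P=cloud(d,c)
    h,s,v=cv2.split(cv2.cvtColor(p,cv2.COLOR_RGB2HSV))
    red=((h<8)|(h>172))&(s>180)&(v>60)&(P[...,2]>.14)&(P[...,2]<.17); blue=(h>105)&(h<130)&(s>150)&(v>50)
    for nm,m in(('red',red),('blue',blue)):
        k,l,st,_=cv2.connectedComponentsWithStats(m.astype(np.uint8))
        for i in range(1,k):
            if st[i,4]<30: continue
            q=P[l==i]; zt=np.percentile(q[:,2],90); t=q[abs(q[:,2]-zt)<.006]
            (cx,cy),rr=cv2.minEnclosingCircle((t[:,:2]*1000).astype(np.float32))
            print(n,nm,st[i],'ztop %.3f'%zt,'circ %.1f %.1f %.1f'%(cx,cy,rr))
E
```

```text
scene red [384 194  18  15 206] ztop 0.160 circ 537.2 115.8 19.4
scene red [434 212  18  16 226] ztop 0.160 circ 555.6 223.6 19.8
scene blue [303 162  16  14 169] ztop 0.152 circ 491.6 -81.2 19.1
top red [179 165  20  20 280] ztop 0.159 circ 552.7 225.1 19.6
top red [233 175  19  19 292] ztop 0.159 circ 533.7 117.3 19.3
top blue [333 199  18  19 276] ztop 0.151 circ 488.7 -79.4 18.8
```

View pics/scene2.png

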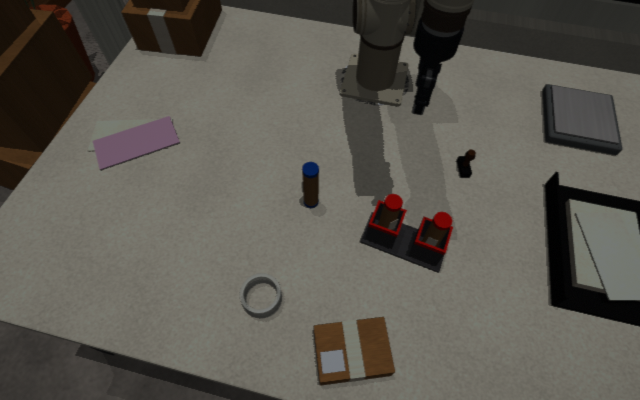

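Both red-capped tubes stand seated in the wells, with caps at (393,202) and (443,220). The blue-capped tube is unmoved at (311,169), and the arm is clear.

```bash
python3 -c "
from workcell import bot
print(bot.job_done())"
```

```text
the job is handed in; nothing more can be done
None
```

I handed the job in at about 17 s: in the last pictures both red-capped tubes stand seated, one in each well, and the blue-capped tube is where it started; the judge's result was not shown.

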